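# Make up the height under a lever press with packers and clamp a wood sample

### The job

Clamp the freshly cemented wood sample in the bench lever press: choose horseshoe packers whose thicknesses together fill the space between the sample and the press, lay them squarely one on another on top of the sample, push the loading slide fully in, then bring the handle down fully home. With the handle home, the sprung pad under the plunger must be pressed about half-way in, neither slack nor bottomed. Do not lift or tip the sample, and leave the bottle, timer and magnifier where they are.

Things in the scene. Friction and masses are not known exactly. Their poses are not given: they have to be found in the camera images.
- press: grey-green lever press with column and head, 225 x 110 mm, 200 mm high, fixed to the bench. Origin on the bench top straight below the plunger axis; x axis level, the direction in which the loading slide is pushed in (from the open front to the column); z up; the handle is on the -y side. The 60 mm wide head reaches 28 mm ahead of the plunger axis (to -x), 136 to 195 mm up.
- loading_slide (a joint): aluminium loading slide, 56 mm wide, in m: 0 = out for loading (nest centre at press x = -0.100), 0.100 = fully in, on its stop, the sample straight below the plunger. Slides with 2 N and stays where it is left. Its top (the floor of the sample's nest) is 24 mm above the bench, the nest's rim 5 mm high.
- push_plate (a point): centre of the front face (red label) of the upright push plate at the front end of the loading slide: 56 mm wide, 42 mm high (14 to 56 mm above the bench), 8 mm thick; this point is 35 mm above the bench and 72.5 mm in front of the nest's centre
- handle (a joint): handle, in rad: 0 = raised (leaning 0.15 back past the vertical), 1.2 = home, on its stop. At value q the ball is 115 mm from handle_pivot, -sin(q-0.15) of that along press x (so it comes over to the open front) and cos(q-0.15) along z. A pinion drives the plunger down evenly, 28 mm from raised to home; a friction brake (0.35 N m) keeps the handle where it is left, also against the pad.
- handle_pivot (a point): point on the handle's hinge axis, in the ball's plane of motion: 56.5 mm to the -y side of the plunger axis, 165 mm above the bench; the hinge axis is the press's y axis
- handle_ball (a point): centre of the black ball knob, 28 mm diameter, at the end of the handle's 10 mm rod
- spindle (a joint): how far the threaded spindle with the sprung pad is screwed out of the plunger, in m, 0 to 0.007 (differs from run to run and is locked: do not change it). With the handle home and the pad's spring free, the pad's face is 75.5 mm minus this value above the bench.
- pad (a joint): how far the sprung pad is pressed in, in m: 0 = free, 0.008 = bottomed; about 0.004 is the right grip, 0.001 to 0.007 is still good. It needs about 2 N to begin and 9 N at the end.
- pad_face (a point): centre of the lower face of the round sprung pad (27 mm diameter) under the plunger; on the plunger axis; with the handle raised it is 28 mm higher than with the handle home
- sample_center (a point): centre of the sample, half-way up: a brown wood block 34 x 28 x 18 mm on a dark holder plate 40 x 34 x 8 mm, 26 mm high in all, its long side along the press's x; it stands loose in the nest of the loading slide, so its top is 50 mm above the bench
- bottle: bystander: brown dropper bottle, 36 mm wide, 98 mm high, origin at its underside
- timer: bystander: white digital timer 62 x 66 x 19 mm lying flat, origin at its underside
- magnifier: bystander: black round magnifier 44 mm wide, 40 mm high, origin at its underside
- packer_red_center (a point): centre, half-way up, of the red plastic horseshoe packer lying flat on the bench: 36 x 30 mm (x, y), 6 mm thick, with a 7 mm slot open to its -x end; grasp it across its 30 mm width (its y axis)
- packer_blue_center (a point): centre, half-way up, of the blue plastic horseshoe packer lying flat on the bench: 36 x 30 mm (x, y), 9 mm thick, with a 7 mm slot open to its -x end; grasp it across its 30 mm width (its y axis)
- packer_yellow_center (a point): centre, half-way up, of the yellow plastic horseshoe packer lying flat on the bench: 36 x 30 mm (x, y), 12 mm thick, with a 7 mm slot open to its -x end; grasp it across its 30 mm width (its y axis)
- packer_green_center (a point): centre, half-way up, of the green plastic horseshoe packer lying flat on the bench: 36 x 30 mm (x, y), 18 mm thick, with a 7 mm slot open to its -x end; grasp it across its 30 mm width (its y axis)
Mind the look-alikes: they are no part of the job. There is more than one size of the part that bears packer_green_center; the job needs the smaller.

How it is judged:
By the outcome, as a careful person would: the job done as asked, in the order asked, and still so for the second after the job is handed in, with the robot touching nothing.
It also fails if it takes over 66 s, if anything falls off the work surface, if the arm or the gripper's body presses on something with over 40 N, if the wrist force passes 120 N, or if a joint passes its speed limit or range.

### The arm

A 6-joint arm with a two-finger parallel gripper is mounted at the origin on a cart in front of the work surface, level with it; the furniture and walls round the work are solid. World frame = base frame: x ahead of the robot, y to its left, z up, the work surface at z = 0. Lengths are in m, angles in rad, forces in N, time in s.
With the tool pointing down it reaches from about 0.25 to 0.8 m from the base axis. Payload 8.5 kg.
Tool frame: the origin (TCP) lies midway between the tips of the shut fingers; the grasp point (between the pads) lies r.hold_point_z behind it (r.hold_point_z is the distance from the TCP to the grasp point, in m); z points along the fingers, y is the line along which they close (so a half turn about z gives the same grasp; the last joint's range is limited). The gripper opens to 85 mm and grips with 20 to 120 N. Pads are 22 mm wide; open, the fingers measure 114 mm over their backs; the gripper's body (76 mm by 85 mm) begins 54 mm behind the grasp point. The pads swing forward as they close: fully open they stand 13 mm farther back than shut.
Start: joints at [1.122, 0.238, -0.013, 1.319, 0, 1.571], TCP at [0.228, 0.473, 0.196] pointing down, gripper open.
Joint ranges: [-2.66, 2.66], [-1.03, 1.9], [-1.14, 1.46], [-1.82, 2.27], [-1.45, 1.34], [-3.14, 3.14]. Speed limits (rad/s): [2.22, 2.22, 2.79, 3.14, 3.14, 3.14].

### API

Orientations are given as a rotation vector (axis times angle).
In Python, from station import r, ik, cams, close_job gives the robot as it stands. Calls block until the motion is done:
- r.move_ptp(position, orientation): joint-space move of the TCP to a pose.
- r.movel(position, orientation=None, speed=0.15, threshold=None): straight line of the TCP; orientation=None keeps the orientation; speed is the mean speed in m/s. With threshold (N) it stops when the force on the tool has changed by that much, and returns True; else False.
- r.move_joints(angles): joint-space move.
- r.set_gripper(opening, grasp_force=None): opening from 0.0 (shut) to 1.0 (fully open); grasp_force is the grip in N (None keeps the last); returns when the fingers have stopped.
- r.sleep(seconds).
- ik(position, orientation): joint angles nearest the present ones, or None.
- r.get_obs(): the state.
- cams.read_camera(name): name is "scene" or "top" or "wrist"; returns a dict with "img" (384x512x3 uint8, blue, green, red), "range_z" (384x512 float32, m along the optical axis (not along the pixel's ray), 0 where there is no reading), "fx", "fy", "cx", "cy" (pixels), "camera_from_world" (4x4, takes a point from world to camera coordinates); the wrist camera has in their place "tool_from_camera" (4x4, takes a point from camera to tool coordinates, whose origin is the TCP and whose axes are the flange's). Camera axes: x right, y down, z forward; pixel columns grow to the right and rows downward; lengths in m; the calibration is good to about 2 mm. A picture is of the moment at which its call begins: read the wrist's pose just before it.
A pose or a line that the arm cannot do raises r.Unreachable and nothing moves.
- close_job(): hands the job in; it is judged then, once.
The state is a dict: "time": time; "joints": joint angles; "joint_vel": joint speeds; "tau": joint torques, N m; "ee_pos": TCP position; "tool_rot": TCP orientation; "wrist_force": force on the tool from outside, world axes, zero at the start; "torque": the same for the moment, N m; "grip_width": opening from 0.0 (shut) to 1.0 (fully open); "finger_force": force on a finger pad.
Only numpy, scipy, OpenCV 4.12 (cv2) and the standard library are available. Lean on these libraries where they do the work, as an engineer would, in place of code of your own. Each camera call takes 0.05 s, during which the arm holds its last target. There are 200 camera calls.

## Working session

There is one attempt and no reset: what is moved stays moved. The work goes in short steps, each a Python script; the robot and the scene stay as the last script left them, time stands still between calls to the robot, and variables do not carry over. Pictures are saved under pics/ and viewed, at most 10 in all, crops included, and the job is handed in when it is done.

```bash
ls; mkdir -p pics; python3 - <<'E'
from station import r,cams
import cv2,numpy as np
for n in("scene","top"):
    d=cams.read_camera(n); cv2.imwrite(f"pics/{n}0.png",d["img"]); np.savez(f"{n}0.npz",**d)
    print(n,d["fx"],np.round(d["camera_from_world"],3).tolist())
print(r.hold_point_z,r.get_obs())
E
```

```text
pics
scene 451.8039594630162 [[0.688, -0.725, 0.016, -0.32], [-0.485, -0.476, -0.734, 0.426], [0.54, 0.498, -0.679, 1.157], [0.0, 0.0, 0.0, 1.0]]
top 445.140655650326 [[-0.019, -1.0, -0.022, 0.093], [-0.993, 0.022, -0.12, 0.54], [0.12, 0.019, -0.993, 1.662], [0.0, 0.0, 0.0, 1.0]]
0.0187 {'time': 0.1, 'joints': array([ 1.12198055e+00,  2.38736695e-01, -1.41752882e-02,  1.31921638e+00,
        3.16375141e-07,  1.57079325e+00]), 'joint_vel': array([ 0.00096519, -0.00185808,  0.00301073, -0.0030319 , -0.00066577,
       -0.00143898]), 'tau': array([-6.49467183e-04, -5.39723110e+01,  3.46995986e+01,  1.33884183e-02,
       -1.66701631e-05, -1.40675814e-05]), 'ee_pos': array([0.22760971, 0.47261634, 0.19503153]), 'tool_rot': array([-6.99025008e-01, -3.06253163e+00,  2.03958382e-03]), 'wrist_force': array([-0.15462695, -0.35440979, -0.10503895]), 'torque': array([-0.03370411,  0.01426243,  0.01373729]), 'finger_force': 0.0, 'grip_width': 1.0000034769546773}
```

View pics/top0.png

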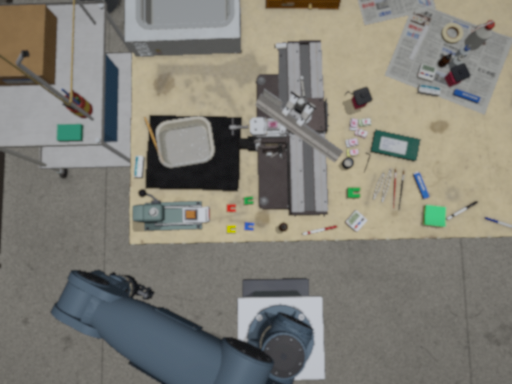

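View pics/scene0.png

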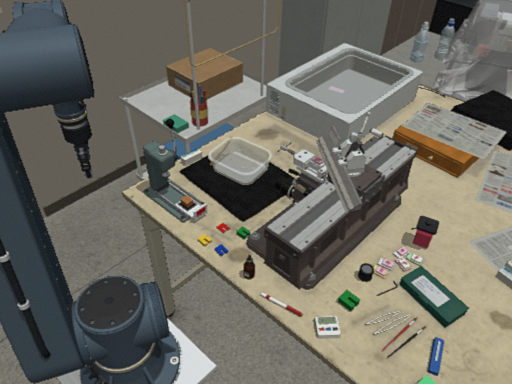

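The press is at top-image (172,215), with its open front and red label at (205,214). The packers are red (232,208), yellow (231,229), blue (249,226) and green (249,201). A second green one is at (353,192), so I'm enlarging both views.

```bash
python3 - <<'E'
import cv2,numpy as np
t=cv2.imread("pics/top0.png");s=cv2.imread("pics/scene0.png")
a=cv2.resize(t[180:250,125:275],(800,373),interpolation=cv2.INTER_CUBIC)
b=cv2.resize(t[175:210,330:380],(320,224),interpolation=cv2.INTER_CUBIC)
c=cv2.resize(s[215:265,190:260],(320,224),interpolation=cv2.INTER_CUBIC)
o=np.zeros((600,800,3),np.uint8);o[:373]=a;o[376:600,:320]=b;o[376:600,330:650]=c
cv2.imwrite("pics/crop1.png",o)
d=np.load("top0.npz");T=np.linalg.inv(d["camera_from_world"])
hsv=cv2.cvtColor(t,cv2.COLOR_BGR2HSV)
def w(u,v,z):
    p=np.array([(u-d["cx"])/d["fx"],(v-d["cy"])/d["fy"],1]);q=T[:3,:3]@p; return T[:3,3]+q*(z-T[2,3])/q[2]
for n,lo,hi,z in(("red",(0,120,80),(8,255,255),.006),("red2",(172,120,80),(180,255,255),.006),("yel",(22,140,80),(32,255,255),.012),("grn",(50,120,60),(80,255,255),.018),("blu",(105,130,60),(125,255,255),.009)):
    m=cv2.inRange(hsv,lo,hi);N,l,st,c=cv2.connectedComponentsWithStats(m)
    for i in range(1,N):
        if st[i,4]>15 and st[i,0]>190 and 180<c[i,1]<240:
            k=l==i; print(n,st[i],c[i].round(1),w(*c[i],z).round(3),"rngz",np.median(d["range_z"][k]))
E
```

```text
red [227 204   9   8  59] [230.5 207.5] [0.492 0.181 0.006] rngz 1.7192242
red [326 226  10   3  16] [331.1 227.2] [ 0.408 -0.203  0.006] rngz 1.698431
yel [227 225   9   8  57] [230.6 228.6] [0.41  0.181 0.012] rngz 1.7048868
grn [348 188  11  10  78] [352.3 192. ] [ 0.541 -0.287  0.018] rngz 1.699805
grn [245 197   7   7  32] [247.5 200.3] [0.517 0.114 0.018] rngz 1.711626
grn [424 206  21  20 376] [434.4 215.6] [ 0.444 -0.593  0.018] rngz 1.6821659
blu [415 174  13  24  66] [421.2 188. ] [ 0.551 -0.553  0.009] rngz 1.7045722
blu [245 223   8   7  27] [247.5 225.6] [0.421 0.117 0.009] rngz 1.7083442
```

View pics/crop1.png

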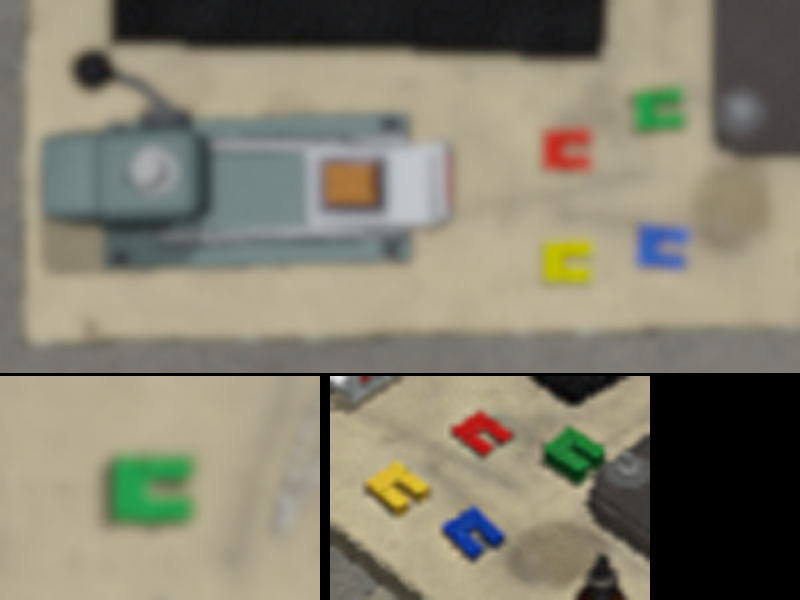

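Two green horseshoes are in view. One at top (248,200) is about 7 px wide and sits with the other packers. The other at (352,192) is about 11 px, visibly bigger, and away from the group. The smaller at (248,200) is the one for the job. The slots open to world -y, so press x is roughly world +y. Next I need the press frame and a close look at the pad.

```bash
cat > h.py <<'E'
from station import r,ik,cams,close_job
import numpy as np,cv2
from scipy.spatial.transform import Rotation as R
def down(yaw):  # tool z down, tool y (closing line) along heading yaw
    y=np.array([np.cos(yaw),np.sin(yaw),0]);z=np.array([0,0,-1.]);return R.from_matrix(np.c_[np.cross(y,z),y,z]).as_rotvec()
def ray(K,T,u,v,z):
    q=T[:3,:3]@[(u-K["cx"])/K["fx"],(v-K["cy"])/K["fy"],1];return T[:3,3]+q*(z-T[2,3])/q[2]
def snap(name):
    o=r.get_obs();d=cams.read_camera("wrist")
    M=np.eye(4);M[:3,:3]=R.from_rotvec(o["tool_rot"]).as_matrix();M[:3,3]=o["ee_pos"]
    d["T"]=M@d["tool_from_camera"];cv2.imwrite(f"pics/{name}.png",d["img"]);np.savez(name+".npz",**d);return d
E
python3 - <<'E'
from h import *
d=np.load("top0.npz");T=np.linalg.inv(d["camera_from_world"])
f=lambda a,b,z:print((a,b),z,ray(d,T,125+(a-2.67)/5.333+.0,180+(b-2.67)/5.333,z).round(4))
f(352,185,.05);f(152,172,.205);f(449,145,.056);f(449,220,.056);f(410,117,.01);f(410,266,.01)
w=cams.read_camera("wrist");print(w["fx"],w["cx"],w["cy"]);TC=w["tool_from_camera"];print(TC.round(3))
# candidate camera poses: look at pad point from front, elevation e
tgt=np.array([.465,.50,.11])
for e in(20,30,40,50,60):
  for dist in(.15,.2,.25):
    for az in(-30,0,30):
     for roll in (0,90,180,270):
      a=np.radians(az);E=np.radians(e);zc=np.array([np.sin(a)*np.cos(E),np.cos(a)*np.cos(E),-np.sin(E)])
      x=np.cross(zc,[0,0,1]);x/=np.linalg.norm(x);Rc=np.c_[x,np.cross(zc,x),zc]@R.from_euler('z',roll,degrees=True).as_matrix()
      C=np.eye(4);C[:3,:3]=Rc;C[:3,3]=tgt-dist*zc
      M=C@np.linalg.inv(TC)
      try:q=ik(M[:3,3],R.from_matrix(M[:3,:3]).as_rotvec())
      except Exception as ex:q=None
      if q is not None:print(e,dist,az,roll,M[:3,3].round(3),np.round(q,2))
E
```

```text
(352, 185) 0.05 [0.4659 0.3288 0.05  ]
(152, 172) 0.205 [0.465  0.4315 0.205 ]
(449, 145) 0.056 [0.4922 0.2592 0.056 ]
(449, 220) 0.056 [0.4394 0.2596 0.056 ]
(410, 117) 0.01 [0.5174 0.2932 0.01  ]
(410, 266) 0.01 [0.4097 0.2937 0.01  ]
268.8344554777173 257.6839856944472 189.46350271480557
[[-0.    -0.946 -0.325  0.083]
 [ 1.    -0.     0.001 -0.   ]
 [-0.001 -0.325  0.946 -0.178]
 [ 0.     0.     0.     1.   ]]
20 0.15 -30 90 [0.426 0.527 0.094] [ 0.41  0.54 -0.7  -0.26  1.17 -2.63]
20 0.15 -30 180 [0.44  0.543 0.114] [ 0.5   0.58 -0.02  1.    0.89 -1.61]
20 0.15 -30 270 [0.462 0.547 0.095] [ 0.45  1.15  0.73  2.04  1.04 -0.83]
20 0.15 0 180 [0.465 0.55  0.114] [ 0.55  0.35 -0.53  0.12  0.73 -0.8 ]
20 0.15 0 270 [0.486 0.543 0.095] [ 0.38  0.69 -0.21  0.59  1.24  0.21]
20 0.15 30 180 [0.49  0.543 0.114] [ 0.72  0.26 -0.78 -0.33  0.25 -0.21]
20 0.15 30 270 [0.504 0.527 0.095] [ 0.43  0.59 -0.9  -0.95  0.89  1.25]
20 0.2 -30 0 [0.471 0.49  0.092] [0.29 1.21 0.34 2.19 1.34 0.08]
20 0.2 -30 90 [0.449 0.486 0.111] [ 0.32  0.51 -0.6   0.06  1.21 -2.83]
20 0.2 -30 180 [0.463 0.502 0.131] 
[... 10037 characters left out ...]
 [0.469 0.492 0.168] [ 0.71  0.48  0.27  1.32  0.19 -1.38]
60 0.25 -30 270 [0.497 0.487 0.157] [ 0.54  0.87  0.82  1.89  0.5  -0.17]
60 0.25 0 0 [0.465 0.455 0.147] [ 0.4   0.25 -0.5   0.4   0.77  2.14]
60 0.25 0 90 [0.444 0.473 0.157] [ 0.75  0.07 -0.56  0.34  0.13 -2.26]
60 0.25 0 180 [0.465 0.491 0.168] [ 0.74  0.4   0.13  1.17  0.14 -0.82]
60 0.25 0 270 [0.486 0.473 0.157] [0.48 0.56 0.23 1.33 0.6  0.36]
60 0.25 30 0 [0.442 0.461 0.147] [ 0.65  0.06 -0.86 -0.16  0.3   2.87]
60 0.25 30 90 [0.433 0.487 0.157] [ 1.    0.12 -0.5   0.42 -0.31 -1.61]
60 0.25 30 180 [0.46  0.492 0.168] [ 0.8   0.35  0.06  1.09  0.05 -0.25]
60 0.25 30 270 [0.469 0.466 0.157] [ 0.51  0.28 -0.23  0.77  0.55  1.02]
```

Press frame: axis about x=0.4655, plunger y≈0.43 and sample y≈0.329, with press x along world +y. The 0.10 separation matches the given size. I'll take one wrist look down on the packers and sample, then one low look at the pad from the front.

```bash
python3 - <<'E'
from h import *
for y in(0,np.pi):
    q=ik([.46,.20,.22],down(y));print(y,None if q is None else q.round(2))
r.move_ptp([.46,.20,.22],down(0) if abs(ik([.46,.20,.22],down(0))[5])<2.6 else down(np.pi));print(r.get_obs()["time"])
snap("w1")
TC=cams.read_camera("wrist")["tool_from_camera"];tgt=np.array([.4655,.431,.10])
E=np.radians(35);zc=np.array([0,np.cos(E),-np.sin(E)]);x=np.array([1.,0,0]);Rc=np.c_[x,np.cross(zc,x),zc]
for roll in(180,):
    C=np.eye(4);C[:3,:3]=Rc@R.from_euler('z',roll,degrees=True).as_matrix();C[:3,3]=tgt-.31*zc
    M=C@np.linalg.inv(TC);print(M[:3,3],ik(M[:3,3],R.from_matrix(M[:3,:3]).as_rotvec()))
    r.move_ptp(M[:3,3],R.from_matrix(M[:3,:3]).as_rotvec());snap("w2")
print(r.get_obs()["time"],r.get_obs()["wrist_force"])
a=cv2.imread("pics/w2.png");a=cv2.rotate(a,cv2.ROTATE_180);cv2.imwrite("pics/w2r.png",cv2.resize(a,(768,576),interpolation=cv2.INTER_CUBIC))
E
```

```text
0 [ 0.41  0.19 -0.01  1.37  0.    1.98]
3.141592653589793 [ 0.41  0.19 -0.01  1.37  0.   -1.16]
1.5
[0.46585878 0.34914517 0.18295337] [ 0.30629176  0.16969671 -0.319702    0.86340224  0.59659794 -1.19688252]
4.325 [ 0.42036523  0.08857975 -0.15165175]
```

View pics/w2r.png

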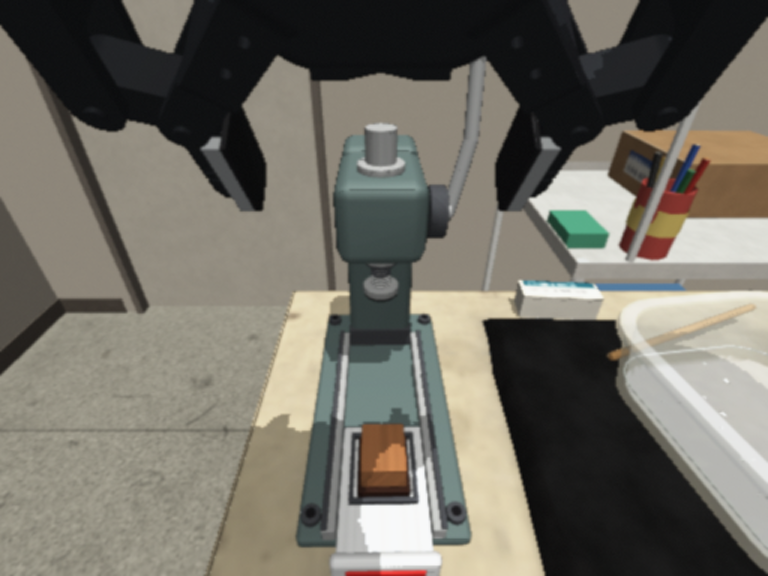

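View pics/w1.png

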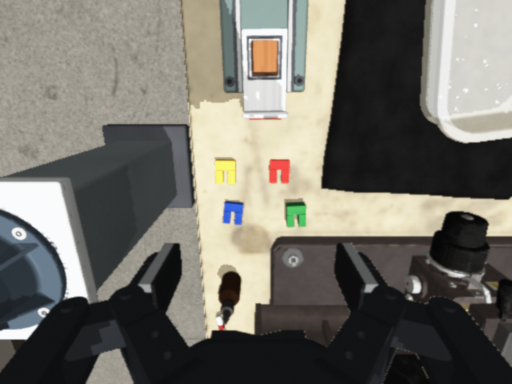

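The w1 picture shows yellow (225,171), red (279,171), blue (233,211), green (295,214) and the sample (265,56). In w2r the head's bottom edge is near row 262 and the pad is near (381,287). I'll enlarge the pad and locate the packers with masks.

```bash
python3 - <<'E'
from h import *
a=cv2.rotate(cv2.imread("pics/w2.png"),cv2.ROTATE_180)
cv2.imwrite("pics/w2c.png",cv2.resize(a[160:220,214:294],(800,600),interpolation=cv2.INTER_CUBIC))
d=np.load("w1.npz");img=d["img"];hsv=cv2.cvtColor(img,cv2.COLOR_BGR2HSV);T=d["T"]
print("cam",T[:3,3].round(3))
for n,lo,hi,z,rg in(("red",(0,150,80),(8,255,255),.006,(150,190,200,320)),("yel",(22,140,80),(35,255,255),.012,(150,190,200,320)),("blu",(105,130,60),(130,255,255),.009,(195,230,200,320)),("grn",(50,120,60),(80,255,255),.018,(195,235,200,320)),("sample",(5,110,80),(20,255,255),.05,(30,90,235,295))):
    m=np.zeros(img.shape[:2],np.uint8);s=np.s_[rg[0]:rg[1],rg[2]:rg[3]];m[s]=cv2.inRange(hsv[s],lo,hi)
    N,l,st,c=cv2.connectedComponentsWithStats(m);i=1+st[1:,4].argmax()
    k=np.argwhere(l==i)[:,::-1].astype(np.float32)
    # top face only: points from depth
    P=[]
    for u,v in k:
        zc=d["range_z"][int(v),int(u)];p=T[:3,:3]@(zc*np.array([(u-d["cx"])/d["fx"],(v-d["cy"])/d["fy"],1]))+T[:3,3];P.append(p)
    P=np.array(P);h=np.median(P[:,2]);top=P[P[:,2]>np.quantile(P[:,2],.8)-.004]
    g=np.array([ray(d,T,u,v,z)[:2] for u,v in k],np.float32);rc=cv2.minAreaRect(g)
    print(n,st[i],"rect",np.round(rc[0],4),np.round(rc[1],4),round(rc[2],1),"zmed",h.round(4),"topdepth c",((top.max(0)+top.min(0))/2).round(4),(top.max(0)-top.min(0)).round(3))
E
```

```text
cam [0.46  0.284 0.398]
red [270 160  19  23 350] rect [0.4926 0.179 ] [0.0274 0.0346] 0.9 zmed 0.0057 topdepth c [0.4831 0.2226 0.2008] [0.047 0.122 0.394]
yel [216 160  19  13  66] rect [0.4122 0.1886] [0.0182 0.0263] 88.5 zmed 0.0114 topdepth c [0.4123 0.1879 0.0106] [0.026 0.018 0.004]
blu [224 202  19  22 301] rect [0.421  0.1123] [0.0353 0.0278] 83.7 zmed 0.0085 topdepth c [0.4332 0.1887 0.2017] [0.053 0.19  0.393]
grn [287 203  18  23 331] rect [0.5189 0.1137] [0.0266 0.0379] 2.1 zmed 0.0175 topdepth c [0.4964 0.1893 0.2062] [0.073 0.189 0.384]
sample [252  41  25  34 807] rect [0.4674 0.3281] [0.0281 0.0353] 1.4 zmed 0.0498 topdepth c [0.4682 0.3147 0.2224] [0.027 0.062 0.351]
```

View pics/w2c.png

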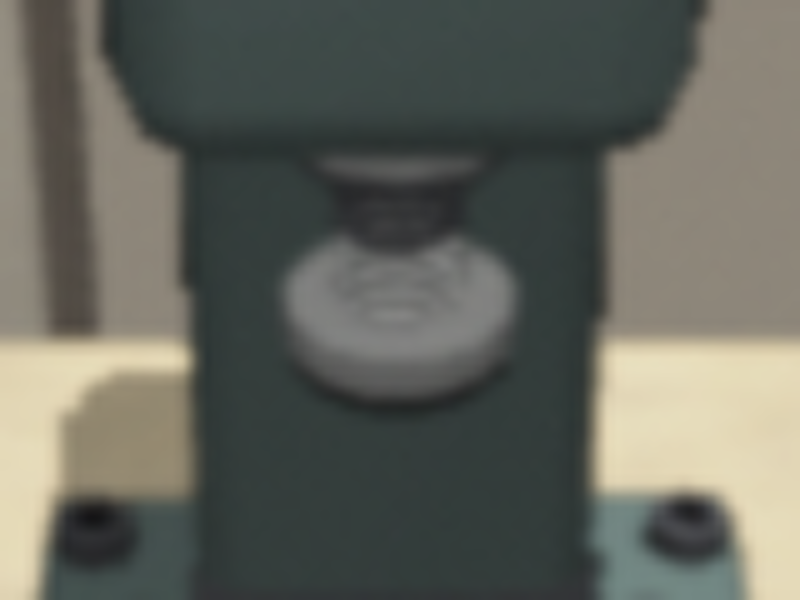

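```bash
python3 - <<'E'
from h import *
d=np.load("w2.npz");T=d["T"];print("cam",T[:3,3].round(3))
for cu in(249,253,257):
  print(cu)
  for v in range(168,206):
    u0,v0=511-cu,383-v;zc=d["range_z"][v0,u0];p=T[:3,:3]@(zc*np.array([(u0-d["cx"])/d["fx"],(v0-d["cy"])/d["fy"],1]))+T[:3,3]
    if cu==253:print(v,(p*1000).round(1),d["img"][v0,u0])
    elif 190<v<204:print(v,(p*1000).round(1))
# pad horizontal extent rows
E
```

```text
cam [0.466 0.176 0.278]
249
191 [461.5 425.4 107. ]
192 [461.6 423.4 106.9]
193 [461.6 421.7 106.8]
194 [461.6 419.9 106.7]
195 [461.6 419.3 105.8]
196 [461.6 418.4 105. ]
197 [461.6 418.8 103.4]
198 [461.6 418.5 102.2]
199 [461.6 419.2 100.3]
200 [461.5 420.6  97.9]
201 [460.7 466.2  62.8]
202 [460.7 465.7  61.5]
203 [460.7 466.1  59.5]
253
168 [466.  403.7 148.8] [69 72 61]
169 [466.  404.  147.5] [69 72 61]
170 [466.  403.3 146.8] [68 70 59]
171 [466.  404.4 145. ] [65 67 56]
172 [466.  404.5 143.9] [59 62 52]
173 [466.  405.3 142.2] [53 55 47]
174 [466.  405.4 141. ] [51 52 46]
175 [466.  405.4 139.9] [62 64 59]
176 [466.  415.  132.9] [85 86 85]
177 [466.  414.8 131.8] [85 86 85]
178 [466.  418.6 128.2] [60 60 59]
179 [466.  418.  127.4] [48 47 46]
180 [466.  423.9 122.5] [54 53 52]
181 [466.  424.1 121.1] [53 53 52]
182 [466.  425.  119.2] [60 59 58]
183 [466.  422.3 119.6] [57 56 55]
184 [466.  424.2 117.1] [59 58 57]
185 [466.  427.6 113.5] [82 82 81]
186 [466.  423.6 114.8] [111 112 112]
187 [466.  426.9 111.3] [111 112 111]
188 [466.  423.9 112. ] [114 115 114]
189 [466.  4
[... 222 characters left out ...]
66.  418.7 106.2] [122 123 122]
196 [466.  417.7 105.5] [102 104 103]
197 [466.  417.4 104.4] [93 95 94]
198 [466.  417.8 102.8] [89 89 89]
199 [466.  417.4 101.6] [69 70 69]
200 [466.  418.6  99.4] [42 42 40]
201 [466.1 465.7  63.1] [45 47 40]
202 [466.1 464.5  62.4] [57 58 50]
203 [466.1 465.3  60. ] [60 61 52]
204 [466.1 465.7  58.1] [59 61 52]
205 [466.1 465.1  56.9] [60 62 52]
257
191 [470.5 424.7 107.5]
192 [470.5 423.8 106.7]
193 [470.5 422.1 106.5]
194 [470.5 419.6 106.9]
195 [470.4 418.5 106.3]
196 [470.5 418.3 105.1]
197 [470.5 417.8 104.1]
198 [470.5 417.5 102.9]
199 [470.5 419.2 100.3]
200 [470.5 419.   99.1]
201 [471.5 466.5  62.5]
202 [471.5 465.1  61.9]
203 [471.5 466.   59.6]
```

The pad's front lower rim is at w2 crop (400,402), giving z ≈ 0.099–0.1005 by depth, so s ≈ 3–5 mm. Before moving I'll check the depth bias and the clearance to the machine by the green packer.

```bash
python3 - <<'E'
from h import *
def cloud(n):
    d=np.load(n+".npz");v,u=np.mgrid[:384,:512];z=d["range_z"];ok=z>.05
    p=np.stack([(u-d["cx"])/d["fx"]*z,(v-d["cy"])/d["fy"]*z,z],-1)[ok]@d["T"][:3,:3].T+d["T"][:3,3];return p
p=cloud("w2");s=lambda p,x0,x1,y0,y1:p[(p[:,0]>x0)&(p[:,0]<x1)&(p[:,1]>y0)&(p[:,1]<y1)]
print("sample top",np.percentile(s(p,.457,.476,.318,.338)[:,2],[10,50,90]).round(4),"head top",np.percentile(s(p,.442,.452,.42,.44)[:,2],[5,50,90]).round(4),"bench",np.median(s(p,.39,.405,.3,.4)[:,2]).round(4))
p=cloud("w1")
for y in np.arange(.0,.11,.01):
    q=s(p,.46,.58,y,y+.01)[:,2];print(round(y,2),len(q),np.percentile(q,[50,90,99]).round(3))
for yaw in(0,np.pi):print([None if ik([.519,.113,z],down(yaw)) is None else 1 for z in(.002,.1)])
E
```

```text
sample top [0.0491 0.0499 0.0506] head top [0.0114 0.0127 0.1941] bench -0.0001
0.0 400 [0.038 0.039 0.04 ]
0.01 397 [0.038 0.039 0.04 ]
0.02 394 [0.038 0.039 0.04 ]
0.03 383 [0.038 0.039 0.042]
0.04 383 [0.038 0.042 0.053]
0.05 503 [0.038 0.047 0.058]
0.06 755 [0.032 0.04  0.042]
0.07 801 [0.013 0.027 0.031]
0.08 358 [-0.     0.001  0.002]
0.09 367 [0.    0.017 0.019]
0.1 423 [0.    0.018 0.019]
[1, 1]
[1, 1]
```

Depth is unbiased (sample top 49.9, bench 0), so s≈4 mm. A 24 mm stack (green 18 + red 6) presses the pad about 2.5–3.5 mm; 21 mm would leave it slack and 27 mm would press it about 5.5–6.5 mm. I'm taking the 24 mm stack, with green underneath.

```bash
cat >> h.py <<'E'
D=down(np.pi)
def show(t):
    o=r.get_obs();print(t,round(o["time"],2),o["ee_pos"].round(4),"grip",round(o["grip_width"],3),"F",o["wrist_force"].round(1),"ff",round(o["finger_force"],1))
E
python3 - <<'E'
from h import *
o=r.get_obs();p=o["ee_pos"]
r.movel([p[0],p[1]-.10,p[2]+.06],speed=.3)
r.set_gripper(.55)
r.move_ptp([.519,.113,.07],D);show("above")
r.movel([.519,.113,.0025],D,speed=.12);show("down")
r.set_gripper(0,25);show("grip")
r.movel([.519,.113,.12],D,speed=.25);show("up")
r.move_ptp([.467,.327,.12],D);show("over")
d=snap("w3")
E
```

```text
above 6.15 [0.519  0.1136 0.0704] grip 0.552 F [ 0.4 -0.4  0.1] ff 0.0
down 6.87 [0.5195 0.1131 0.0033] grip 0.549 F [-0.5 -0.2  0.1] ff 0.0
grip 7.38 [0.5191 0.113  0.0026] grip -0.004 F [-0.7 -0.3 -0.3] ff 0.0
up 7.99 [0.519  0.113  0.1201] grip 0.003 F [-0.1 -1.2  0.1] ff 0.0
over 8.88 [0.4669 0.326  0.1193] grip 0.003 F [ 0.4 -0.   0.8] ff 0.0
```

View pics/w3.png

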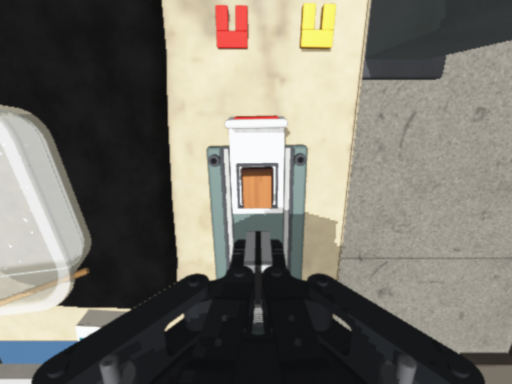

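The grip closed on nothing. I'm looking for where green is now.

```bash
python3 - <<'E'
from h import *
r.set_gripper(.6)
r.move_ptp([.47,.22,.20],down(0));d=snap("w4");show("w4")
s=cams.read_camera("scene")["img"]
o=np.zeros((600,800,3),np.uint8);o[:288,:384]=cv2.resize(d["img"],(384,288));o[:300,400:]=cv2.resize(s[200:275,170:270],(400,300),interpolation=cv2.INTER_CUBIC)
o[300:600,:400]=cv2.resize(d["img"][150:285,200:380],(400,300),interpolation=cv2.INTER_CUBIC)
cv2.imwrite("pics/w4c.png",o)
E
```

```text
w4 12.03 [0.47   0.2201 0.1999] grip 0.598 F [-0.2 -0.1  0.3] ff 0.0
```

View pics/w4c.png

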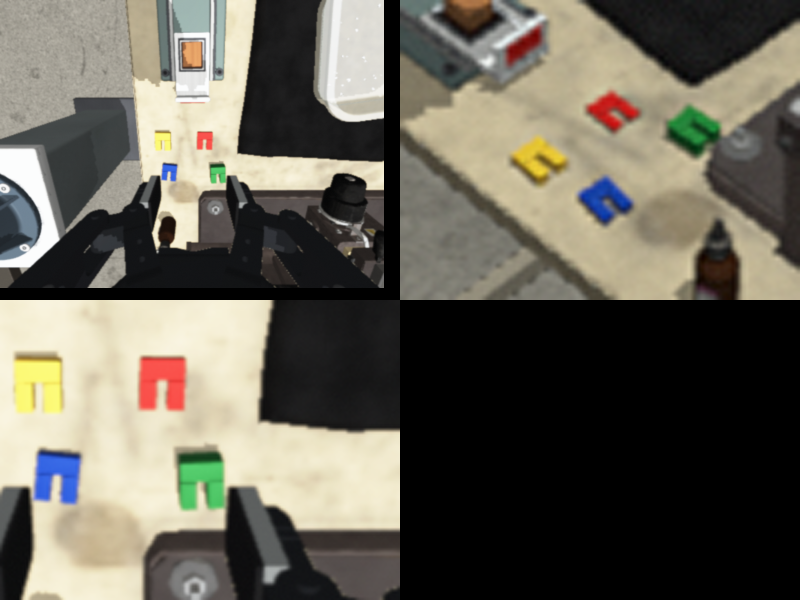

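Green hasn't moved, so the fingers closed above it. I'll measure where the fingertips really are in the tool frame from the wrist depth in w3 and w4.

```bash
python3 - <<'E'
from h import *
for n in("w3","w4"):
    d=np.load(n+".npz");TC=d["tool_from_camera"];v,u=np.mgrid[:384,:512];z=d["range_z"]
    p=np.stack([(u-d["cx"])/d["fx"]*z,(v-d["cy"])/d["fy"]*z,z],-1)@TC[:3,:3].T+TC[:3,3]
    m=(z>.02)&(z<.22)&(np.abs(p[...,1])<.06)&(np.abs(p[...,0])<.03)
    q=p[m];print(n,m.sum(),"max tool z",np.sort(q[:,2])[-8:].round(4),"x rng",q[:,0].min().round(4),q[:,0].max().round(4));i=q[:,2]>q[:,2].max()-.006;print(q[i][:8].round(4))
d=np.load("w4.npz");hsv=cv2.cvtColor(d["img"],cv2.COLOR_BGR2HSV);m=cv2.inRange(hsv,(50,120,60),(80,255,255));m[:190]=0;m[250:]=0;m[:,:270]=0;m[:,320:]=0
k=np.argwhere(m)[:,::-1];g=np.array([ray(d,d["T"],a,b,.018)[:2] for a,b in k],np.float32);print(cv2.minAreaRect(g))
E
```

```text
w3 35710 max tool z [-0.0395 -0.0395 -0.0394 -0.0394 -0.0393 -0.0392 -0.0391 -0.039 ] x rng -0.0119 0.0222
[[ 0.0116 -0.0064 -0.0404]
 [ 0.0113 -0.0059 -0.0397]
 [ 0.0114 -0.0053 -0.04  ]
 [ 0.0114 -0.0047 -0.04  ]
 [ 0.0116 -0.0041 -0.0403]
 [ 0.0114 -0.0036 -0.04  ]
 [ 0.0109 -0.003  -0.039 ]
 [ 0.0112 -0.0024 -0.0395]]
w4 32775 max tool z [-0.039  -0.039  -0.0389 -0.0389 -0.0386 -0.0386 -0.0385 -0.0381] x rng -0.0138 0.0211
[[ 0.0107 -0.0315 -0.0435]
 [ 0.0105 -0.031  -0.0432]
 [ 0.0109 -0.0302 -0.0439]
 [ 0.0105 -0.0299 -0.0431]
 [ 0.0106 -0.0287 -0.0434]
 [ 0.0106 -0.0281 -0.0433]
 [ 0.0106 -0.0276 -0.0433]
 [ 0.0108 -0.0269 -0.0438]]
((0.5187603235244751, 0.11420054733753204), (0.02708454616367817, 0.039525773376226425), 2.8837265968322754)
```

The shut fingertips are 39.5 mm behind the reported TCP, so that TCP is about 40 mm too long. The wrist depth agrees with the known bench and sample heights, which rules out the camera. From here I command TCP z = tip height − 0.0395, with a force guard on the way down.

```bash
cat >> h.py <<'E'
OFF=.0395
def P(x,y,tip): return [x,y,tip-OFF]   # tip = height of shut fingertips
E
python3 - <<'E'
from h import *
r.set_gripper(.55)
r.move_ptp(P(.519,.113,.05),D)
print(r.movel(P(.519,.113,.004),D,speed=.1,threshold=6));show("down")
r.set_gripper(0,30);show("grip")
o=r.get_obs()
if o["grip_width"]>.2:
    r.movel(P(.519,.113,.10),D,speed=.25);show("up")
    r.move_ptp(P(.467,.327,.10),D);show("over");snap("w5")
    d=cams.read_camera("wrist");cv2.imwrite("pics/w5c.png",cv2.resize(d["img"][110:310,140:380],(720,600),interpolation=cv2.INTER_CUBIC))
E
```

```text
False
down 15.73 [ 0.5191  0.1131 -0.0353] grip 0.551 F [ 0.6 -0.8 -0.5] ff 0.0
grip 16.02 [ 0.5197  0.1131 -0.0346] grip 0.346 F [-0.1  0.8  6.9] ff 29.7
up 16.56 [0.5193 0.1131 0.0611] grip 0.344 F [-0.1  0.3 -0.7] ff 29.2
over 17.44 [0.4668 0.3259 0.0598] grip 0.344 F [ 0.9 -1.2 -0.6] ff 29.2
```

View pics/w5c.png

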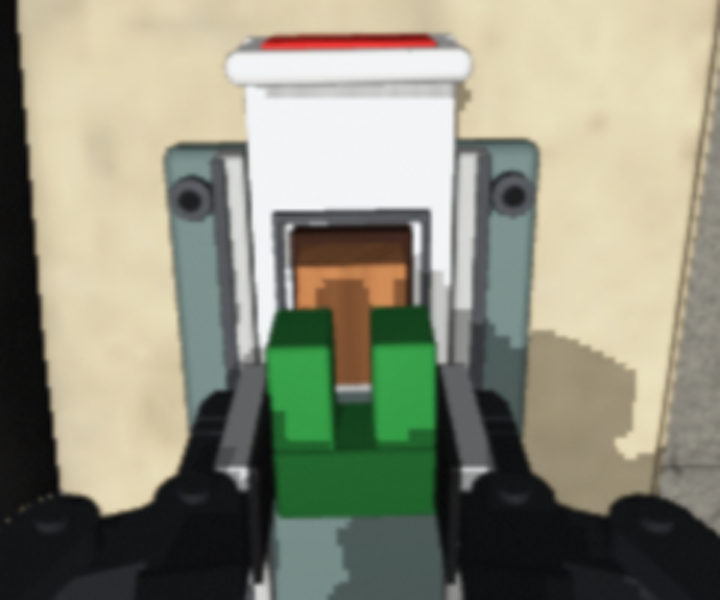

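Green is held squarely at 29 mm wide, slot toward the front. Sample front top edge is near crop row 262 and green's front top edge near row 345. Now computing the offset from both.

```bash
python3 - <<'E'
from h import *
d=np.load("w3.npz");v,u=np.mgrid[:384,:512];z=d["range_z"]
def cl(d):
    z=d["range_z"];return np.stack([(u-d["cx"])/d["fx"]*z,(v-d["cy"])/d["fy"]*z,z],-1)@d["T"][:3,:3].T+d["T"][:3,3]
def rect(n,m):
    p=cl(np.load(n+".npz"))[m].astype(np.float32);return p
for n in("w1","w3","w4"):
    d=np.load(n+".npz");p=cl(d);m=(np.abs(p[...,0]-.467)<.03)&(np.abs(p[...,1]-.328)<.03)&(np.abs(p[...,2]-.05)<.003)
    print(n,"sample",m.sum(),[np.round(a,4) for a in cv2.minAreaRect(p[m][:,:2].astype(np.float32))])
    for c,lo,hi,zz in(("red",(0,150,80),(8,255,255),.006),):
        k=(cv2.inRange(cv2.cvtColor(d["img"],cv2.COLOR_BGR2HSV),lo,hi)>0)&(np.abs(p[...,0]-.49)<.03)&(np.abs(p[...,1]-.18)<.03)&(p[...,2]>.003)
        print(c,[np.round(a,4) for a in cv2.minAreaRect(p[k][:,:2].astype(np.float32))])
d=np.load("w5.npz");p=cl(d);m=(cv2.inRange(cv2.cvtColor(d["img"],cv2.COLOR_BGR2HSV),(50,100,40),(85,255,255))>0)&(z>.05)&(np.abs(p[...,1]-.33)<.05)
q=p[m];print("green z",np.percentile(q[:,2],[2,50,98]).round(4));t=q[q[:,2]>np.percentile(q[:,2],98)-.003];print("top",t.min(0).round(4),t.max(0).round(4))
show("")
E
```

```text
w1 sample 765 [array([0.4679, 0.3299]), array([0.0274, 0.0339]), np.float64(1.1258)]
red [array([0.4926, 0.1789]), array([0.0275, 0.035 ]), np.float64(0.8346)]
w3 sample 942 [array([0.4687, 0.3299]), array([0.0271, 0.0343]), np.float64(0.6996)]
red [array([0.4926, 0.1784]), array([0.0353, 0.0286]), np.float64(89.0992)]
w4 sample 803 [array([0.4674, 0.33  ]), array([0.027 , 0.0334]), np.float64(0.6833)]
red [array([0.4924, 0.1793]), array([0.0282, 0.0345]), np.float64(0.2241)]
green z [0.0981 0.1119 0.1132]
top [0.4523 0.3038 0.1102] [0.4824 0.3412 0.117 ]
 17.54 [0.4674 0.3254 0.0602] grip 0.349 F [-0.  -0.9 -0.6] ff 29.2
```

```bash
python3 - <<'E'
from h import *
x,y=.4677,.3335
r.movel(P(x,y,.066),D,speed=.12)
print(r.movel(P(x,y,.0535),D,speed=.03,threshold=4));show("place")
r.set_gripper(.5);show("open")
r.movel(P(x,y,.12),D,speed=.2)
r.move_ptp(P(.4926,.180,.05),D)
print(r.movel(P(.4926,.180,.002),D,speed=.09,threshold=6));show("down")
r.set_gripper(0,30);show("grip")
if r.get_obs()["grip_width"]>.2:
    r.movel(P(.4926,.180,.12),D,speed=.25)
    r.move_ptp(P(.4677,.3335-.04,.12),D);show("over");d=snap("w6")
    v,u=np.mgrid[:384,:512];z=d["range_z"];p=np.stack([(u-d["cx"])/d["fx"]*z,(v-d["cy"])/d["fy"]*z,z],-1)@d["T"][:3,:3].T+d["T"][:3,3]
    hsv=cv2.cvtColor(d["img"],cv2.COLOR_BGR2HSV)
    for n,lo,hi,z0,z1 in(("red",(0,120,60),(8,255,255),.1,.14),("green",(50,100,40),(85,255,255),.064,.072)):
        m=(cv2.inRange(hsv,lo,hi)>0)&(p[...,2]>z0)&(p[...,2]<z1)&(np.abs(p[...,1]-.31)<.06);q=p[m].astype(np.float32);print(n,len(q),[np.round(a,4) for a in cv2.minAreaRect(q[:,:2])],np.percentile(q[:,2],[3,50,97]).round(4),q.min(0).round(4),q.max(0).round(4))
    cv2.imwrite("pics/w6c.png",cv2.resize(d["img"][110:310,140:380],(720,600),interpolation=cv2.INTER_CUBIC))
E
```

```text
True
place 18.4 [0.4681 0.3337 0.0151] grip 0.343 F [0.7 1.3 3.4] ff 29.2
open 18.68 [0.4674 0.3331 0.0145] grip 0.499 F [ 0.6 -0.3 -0.5] ff 0.0
True
down 20.43 [ 0.4921  0.1809 -0.0375] grip 0.503 F [-3.2 -0.2  9.4] ff 4.6
grip 20.68 [ 0.4941  0.1815 -0.036 ] grip 0.34 F [ 0.4 -1.4 20.6] ff 40.4
over 21.84 [0.4664 0.2939 0.0788] grip 0.338 F [-0.3  0.5 -0.2] ff 30.2Traceback (most recent call last):
  File "<stdin>", line 16, in <module>
cv2.error: OpenCV(4.12.0) /io/opencv/modules/imgproc/src/convhull.cpp:143: error: (-215:Assertion failed) total >= 0 && (depth == CV_32F || depth == CV_32S) in function 'convexHull'
```

```bash
python3 - <<'E'
from h import *
d=np.load("w6.npz");v,u=np.mgrid[:384,:512];z=d["range_z"];p=np.stack([(u-d["cx"])/d["fx"]*z,(v-d["cy"])/d["fy"]*z,z],-1)@d["T"][:3,:3].T+d["T"][:3,3]
hsv=cv2.cvtColor(d["img"],cv2.COLOR_BGR2HSV)
for n,lo,hi in(("red",(0,120,60),(8,255,255)),("green",(50,100,40),(85,255,255))):
    m=(cv2.inRange(hsv,lo,hi)>0)&(np.abs(p[...,0]-.467)<.04)&(p[...,1]>.24)&(p[...,1]<.38);q=p[m].astype(np.float32)
    zt=np.percentile(q[:,2],95);t=q[q[:,2]>zt-.004];print(n,len(q),"z",np.percentile(q[:,2],[3,50,97]).round(4),[np.round(a,4) for a in cv2.minAreaRect(t[:,:2])],t.min(0).round(4),t.max(0).round(4))
cv2.imwrite("pics/w6c.png",cv2.resize(d["img"][110:310,140:380],(720,600),interpolation=cv2.INTER_CUBIC))
E
```

```text
Traceback (most recent call last):
cv2.error: OpenCV(4.12.0) /io/opencv/modules/imgproc/src/convhull.cpp:143: error: (-215:Assertion failed) total >= 0 && (depth == CV_32F || depth == CV_32S) in function 'convexHull'
```

```bash
python3 - <<'E'
from h import *
d=np.load("w6.npz");v,u=np.mgrid[:384,:512];z=d["range_z"];p=np.stack([(u-d["cx"])/d["fx"]*z,(v-d["cy"])/d["fy"]*z,z],-1)@d["T"][:3,:3].T+d["T"][:3,3]
hsv=cv2.cvtColor(d["img"],cv2.COLOR_BGR2HSV)
for n,lo,hi in(("red",(0,120,60),(8,255,255)),("green",(50,100,40),(85,255,255))):
    m=(cv2.inRange(hsv,lo,hi)>0)&(np.abs(p[...,0]-.467)<.04)&(p[...,1]>.24)&(p[...,1]<.38);q=p[m].astype(np.float32)
    zt=np.percentile(q[:,2],95);t=q[q[:,2]>zt-.004];print(n,len(q),"z",np.percentile(q[:,2],[3,50,97]).round(4),[np.round(a,4) for a in cv2.minAreaRect(t[:,:2].copy())],t.min(0).round(4),t.max(0).round(4))
    print(np.histogram(t[:,1],8))
E
```

```text
red 2908 z [0.0378 0.1204 0.1216] [array([0.4668, 0.2911]), array([0.0305, 0.0364]), np.float64(0.2283)] [0.4516 0.2728 0.1175] [0.4821 0.3092 0.1252]
(array([349, 294, 284, 276, 318, 332, 330, 283]), array([0.2728296 , 0.2773762 , 0.28192282, 0.28646943, 0.29101604,
       0.29556265, 0.30010927, 0.30465588, 0.3092025 ], dtype=float32))
green 40 z [0.0538 0.0671 0.0686] [array([0.4637, 0.3167]), array([0.0008, 0.0099]), np.float64(0.1923)] [0.4632 0.3118 0.0646] [0.4641 0.3217 0.0689]
(array([8, 1, 4, 2, 4, 1, 3, 4]), array([0.31177765, 0.31301656, 0.31425548, 0.31549442, 0.31673333,
       0.31797224, 0.31921118, 0.3204501 , 0.321689  ], dtype=float32))
```

```bash
python3 - <<'E'
from h import *
x,y=.4677,.3326
r.movel([x,y,.060],D,speed=.15);r.movel([x,y,.044],D,speed=.1)
print(r.movel([x,y,.0300],D,speed=.03,threshold=4));show("place")
r.set_gripper(.5);show("open")
r.movel([x,y,.10],D,speed=.2)
r.set_gripper(0)
r.move_ptp([.4665,.215,.10],D);show("");d=snap("w7")
v,u=np.mgrid[:384,:512];z=d["range_z"];p=np.stack([(u-d["cx"])/d["fx"]*z,(v-d["cy"])/d["fy"]*z,z],-1)@d["T"][:3,:3].T+d["T"][:3,3]
hsv=cv2.cvtColor(d["img"],cv2.COLOR_BGR2HSV)
for n,lo,hi,z0,z1 in(("red",(0,120,60),(8,255,255),.07,.08),("green",(50,100,40),(85,255,255),.045,.075)):
    m=(cv2.inRange(hsv,lo,hi)>0)&(p[...,2]>z0)&(p[...,2]<z1)&(np.abs(p[...,0]-.467)<.04)&(p[...,1]>.28)&(p[...,1]<.38);q=p[m].astype(np.float32)
    if len(q):print(n,len(q),np.percentile(q[:,2],[5,50,95]).round(4),[np.round(a,4) for a in cv2.minAreaRect(q[:,:2].copy())],q.min(0).round(4),q.max(0).round(4))
m=(np.abs(p[...,0]-.467)<.02)&(np.abs(p[...,1]-.257)<.015)&(p[...,2]>.045)&(p[...,2]<.062);q=p[m]
if len(q):print("plate",len(q),q.min(0).round(4),q.max(0).round(4))
E
```

```text
True
place 23.07 [0.4679 0.3328 0.032 ] grip 0.34 F [-0.  -0.2  5.3] ff 31.4
open 23.37 [0.4673 0.3323 0.0312] grip 0.5 F [-0.8 -0.5  0.5] ff 0.0
 24.88 [0.4668 0.2144 0.1003] grip 0.004 F [-0.1 -0.8  0.1] ff 0.0
red 148 [0.0721 0.0738 0.0748] [array([0.4677, 0.3341]), array([0.0108, 0.0265]), np.float64(0.2892)] [0.4622 0.3209 0.0703] [0.473  0.3474 0.0753]
green 61 [0.0538 0.0609 0.0672] [array([0.4686, 0.3331]), array([0.0019, 0.0051]), np.float64(85.7463)] [0.4661 0.3321 0.053 ] [0.4712 0.3342 0.0681]
plate 58 [0.4477 0.2576 0.0451] [0.4865 0.2599 0.0525]
```

The stack is square, with red's top at 74 mm and centred within 1 mm. Now I push the slide in and then measure the ball.

```bash
python3 - <<'E'
from h import *
x=.467;zt=.024-OFF
r.movel([x,.215,zt],D,speed=.2);show("low")
print(r.movel([x,.236,zt],D,speed=.1,threshold=6))
print(r.movel([x,.335,zt],D,speed=.05,threshold=15));show("pushing")
print(r.movel([x,.356,zt],D,speed=.03,threshold=12));show("stop")
r.movel([x,.28,zt],D,speed=.15)
r.movel([x,.28,.14],D,speed=.25)
r.set_gripper(.75)
r.move_ptp([.522,.36,.29],D);show("look");d=snap("w8")
v,u=np.mgrid[:384,:512];z=d["range_z"];p=np.stack([(u-d["cx"])/d["fx"]*z,(v-d["cy"])/d["fy"]*z,z],-1)@d["T"][:3,:3].T+d["T"][:3,3]
m=(z>.1)&(np.abs(p[...,0]-.522)<.035)&(np.abs(p[...,1]-.447)<.04)&(p[...,2]>.255)&(p[...,2]<.31);q=p[m]
print(len(q),q.min(0).round(4) if len(q) else "",q.max(0).round(4) if len(q) else "")
if len(q)>30:
    from scipy.optimize import least_squares
    s=least_squares(lambda c:np.linalg.norm(q-c,axis=1)-.014,q.mean(0)-[0,0,.01],loss="soft_l1",f_scale=.001);print("ball",s.x.round(4),"rms",np.sqrt((s.fun**2).mean()).round(5))
t=np.load("top0.npz");print("top cam",ray(t,np.linalg.inv(t["camera_from_world"]),125+90.3/5.333,180+65.3/5.333,.279).round(4))
E
```

```text
low 25.66 [ 0.4674  0.2158 -0.015 ] grip -0.003 F [-0.1 -0.2  0.5] ff 0.0
False
False
pushing 28.15 [ 0.4673  0.335  -0.0154] grip 0.003 F [-0.7 -1.3 -1.2] ff 0.7
True
stop 28.68 [ 0.4666  0.3489 -0.0159] grip -0.004 F [ 0.1 -0.1 -1.4] ff 0.1
look 31.42 [0.5217 0.3597 0.2888] grip 0.747 F [ 0.3 -1.1 -1. ] ff 0.0
988 [0.5097 0.4339 0.2551] [0.5365 0.4586 0.2938]
ball [0.523  0.4485 0.2782] rms 0.00172
top cam [0.5236 0.4497 0.279 ]
```

The slide reached its stop at about the expected y. The ball is at (0.523, 0.4485, 0.278), which agrees with the geometry and the top camera. Next I grip the ball and follow its arc down.

```bash
python3 - <<'E'
from h import *
bx,by,bz=.523,.4485,.2785
r.move_ptp(P(bx,by,.315),D)
print(r.movel(P(bx,by,bz-.014),D,speed=.1,threshold=8));show("at ball")
r.set_gripper(0,40);show("grip")
p0=np.array(P(bx,by,bz-.014));L=.115
f=lambda q:p0+[0,-L*(np.sin(q-.15)+np.sin(.15)),L*(np.cos(q-.15)-np.cos(.15))]
for q in np.linspace(.15,1.2,8):
    t=r.movel(f(q),D,speed=.08,threshold=25);o=r.get_obs();print(round(q,2),t,o["wrist_force"].round(1),(o["ee_pos"]-f(q)).round(4))
    if t:break
show("end")
E
```

```text
False
at ball 32.58 [0.5233 0.448  0.226 ] grip 0.749 F [0.3 0.1 0.1] ff 0.0
grip 33.02 [0.5225 0.4487 0.2259] grip 0.3 F [-4.2 -1.3  6.3] ff 39.2
0.15 False [-4.2 -2.1  7.1] [-0.0002 -0.0003  0.0009]
0.3 False [-2.9 -4.   6.2] [-0.0001 -0.0005  0.0004]
0.45 False [-2.2 -3.9  5.7] [ 0.0001 -0.0005  0.    ]
0.6 False [-0.2 -4.1  4.1] [ 0.0002 -0.0005 -0.0002]
0.75 False [-0.1 -5.3  5. ] [ 0.0004 -0.0004  0.0001]
0.9 False [ 1.3 -7.8  7.2] [ 0.0006 -0.0009  0.0004]
1.05 False [ -0.8 -23.5  17.8] [ 0.0008 -0.0039  0.0016]
1.2 False [ -1.5 -35.4  23.6] [ 0.0009 -0.0064  0.0019]
end 35.95 [0.5239 0.3252 0.1705] grip 0.173 F [ -1.5 -35.4  23.6] ff 39.9
```

Near the end the ball was squeezed off-centre in the pads, with mostly radial force. I'm releasing it and measuring the ball and stack.

```bash
python3 - <<'E'
from h import *
r.set_gripper(.7);show("open")
p=r.get_obs()["ee_pos"]
r.movel([p[0],p[1],p[2]+.06],D,speed=.2)
r.movel([.523,.23,.25],D,speed=.25);show("");d=snap("w9")
v,u=np.mgrid[:384,:512];z=d["range_z"];p=np.stack([(u-d["cx"])/d["fx"]*z,(v-d["cy"])/d["fy"]*z,z],-1)@d["T"][:3,:3].T+d["T"][:3,3]
m=(z>.1)&(np.abs(p[...,0]-.523)<.025)&(p[...,1]>.3)&(p[...,1]<.46)&(p[...,2]>.2)&(p[...,2]<.31);q=p[m]
print(len(q),q.min(0).round(4),q.max(0).round(4))
c=q[q[:,1]<q[:,1].min()+.026]
from scipy.optimize import least_squares
s=least_squares(lambda k:np.linalg.norm(c-k,axis=1)-.014,c.mean(0)-[0,0,.01],loss="soft_l1",f_scale=.001);b=s.x;print("ball",b.round(4),np.sqrt((s.fun**2).mean()).round(5),"q",.15+np.arctan2(.4313-b[1],b[2]-.165),np.hypot(.4313-b[1],b[2]-.165))
np.save("c.npy",c)
cv2.imwrite("pics/w9r.png",cv2.resize(cv2.rotate(d["img"],cv2.ROTATE_180),(768,576),interpolation=cv2.INTER_CUBIC))
E
```

```text
open 36.45 [0.5229 0.332  0.1681] grip 0.702 F [ 0.  -0.3 -0.2] ff 0.0
 37.47 [0.5228 0.2293 0.2494] grip 0.703 F [-0.3  0.6 -0.8] ff 0.0
418 [0.5112 0.3302 0.2316] [0.5373 0.3432 0.2516]
ball [0.5243 0.3453 0.2409] 0.0005 q 0.9975511044452772 0.11468683704955081
```

View pics/w9r.png

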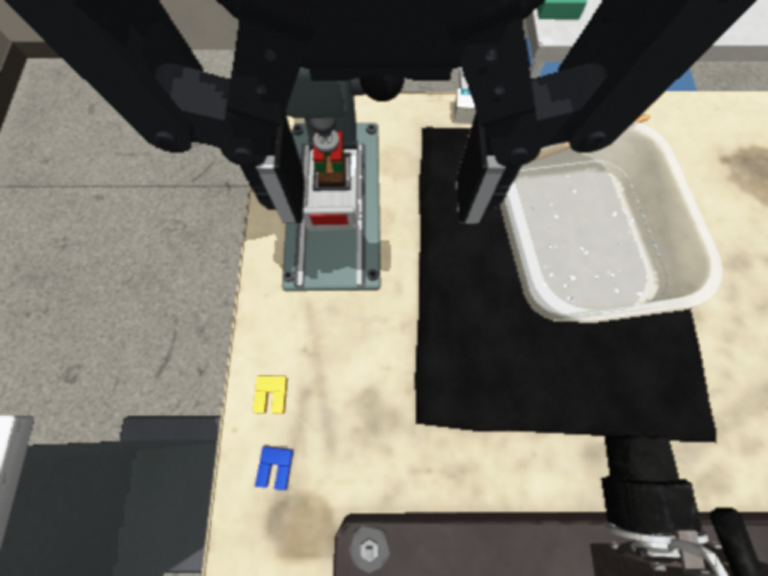

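The picture shows the slide in, the stack (red on green on the sample) upright under the pad at (327,150), and the ball at (381,85). The ball fit gives q≈1.0, R=0.1147, so the pivot is right and the ball just slipped out of the pads. I'll push it the rest of the way from above with shut fingers, force-guarded.

```bash
python3 - <<'E'
from h import *
r.set_gripper(0)
x=.524
r.movel(P(x,.30,.31),D,speed=.3);r.movel(P(x,.346,.29),D,speed=.2)
print(r.movel(P(x,.346,.252),D,speed=.06,threshold=3));show("touch")
print(r.movel(P(x,.333,.230),D,speed=.03,threshold=25));show("home?")
r.movel(P(x,.333,.29),D,speed=.2)
r.set_gripper(.7)
r.movel([.523,.23,.25],D,speed=.25);d=snap("w10");show("")
v,u=np.mgrid[:384,:512];z=d["range_z"];p=np.stack([(u-d["cx"])/d["fx"]*z,(v-d["cy"])/d["fy"]*z,z],-1)@d["T"][:3,:3].T+d["T"][:3,3]
m=(z>.1)&(np.abs(p[...,0]-.523)<.025)&(p[...,1]>.3)&(p[...,1]<.46)&(p[...,2]>.2)&(p[...,2]<.31);q=p[m]
c=q[q[:,1]<q[:,1].min()+.026]
from scipy.optimize import least_squares
s=least_squares(lambda k:np.linalg.norm(c-k,axis=1)-.014,c.mean(0)-[0,0,.01],loss="soft_l1",f_scale=.001);b=s.x;print("ball",b.round(4),np.sqrt((s.fun**2).mean()).round(5),"q",.15+np.arctan2(.4313-b[1],b[2]-.165))
hsv=cv2.cvtColor(d["img"],cv2.COLOR_BGR2HSV)
m=(cv2.inRange(hsv,(0,120,60),(8,255,255))>0)&(p[...,1]>.39)&(p[...,1]<.46)&(np.abs(p[...,0]-.467)<.03);q=p[m]
if len(q):print("red",len(q),q.min(0).round(4),q.max(0).round(4))
m=(cv2.inRange(hsv,(0,120,60),(8,255,255))>0)&(p[...,1]>.33)&(p[...,1]<.375)&(np.abs(p[...,0]-.467)<.03);q=p[m]
if len(q):print("label",q.min(0).round(4),q.max(0).round(4))
E
```

```text
True
touch 39.43 [0.5239 0.3441 0.2175] grip -0.001 F [ 0.4 -0.9  0.5] ff 0.1
True
home? 40.17 [0.5246 0.3353 0.2001] grip 0.001 F [-1.3 -0.2  8.3] ff 4.0
 41.79 [0.5232 0.2301 0.2502] grip 0.698 F [0.6 0.6 0.7] ff 0.0
ball [0.5246 0.3318 0.222 ] 0.00052 q 1.200516534520266
red 143 [0.4538 0.4101 0.0493] [0.4825 0.4476 0.0777]
label [0.4488 0.3574 0.0324] [0.4871 0.3601 0.0534]
```

The handle is home (q=1.20) and the plate front is at y=0.3575, which is fully in. One numeric check of pad compression: compare the height of the pad's top rim with the raised view, less the 28 mm stroke.

```bash
python3 - <<'E'
from h import *
r.set_gripper(0)
TC=cams.read_camera("wrist")["tool_from_camera"];tgt=np.array([.4655,.431,.075])
E=np.radians(35);zc=np.array([0,np.cos(E),-np.sin(E)]);x=np.array([1.,0,0]);C=np.eye(4);C[:3,:3]=np.c_[x,np.cross(zc,x),zc]@R.from_euler('z',180,degrees=True).as_matrix();C[:3,3]=tgt-.38*zc
M=C@np.linalg.inv(TC);r.move_ptp(M[:3,3],R.from_matrix(M[:3,:3]).as_rotvec());snap("w11");show("")
v,u=np.mgrid[:384,:512]
for n,lo,hi in(("w2",.097,.112),("w11",.066,.088)):
    d=np.load(n+".npz");z=d["range_z"];p=np.stack([(u-d["cx"])/d["fx"]*z,(v-d["cy"])/d["fy"]*z,z],-1)@d["T"][:3,:3].T+d["T"][:3,3]
    m=(np.abs(p[...,0]-.466)<.011)&(p[...,1]>.4185)&(p[...,1]<.424)&(p[...,2]>lo)&(p[...,2]<hi);q=p[m];h=np.histogram(q[:,2],np.arange(lo,hi+.001,.001));print(n,[(round(b*1000),int(a)) for a,b in zip(*h)])
    c=511-254
    if n=="w11":
        for w in range(383):
            b=p[w,c]
            if .40<b[1]<.435 and .04<b[2]<.125:print(383-w,(b*1000).round(1)[1:],d["img"][w,c])
E
```

```text
43.12 [0.4668 0.2925 0.1996] grip 0.003 F [-0.2 -0.8 -0.4] ff 0.0
w2 [(97, 1), (98, 2), (99, 10), (100, 12), (101, 6), (102, 5), (103, 14), (104, 5), (105, 13), (106, 41), (107, 11), (108, 2), (109, 2), (110, 1), (111, 0)]
w11 [(66, 0), (67, 0), (68, 0), (69, 0), (70, 0), (71, 0), (72, 3), (73, 6), (74, 10), (75, 4), (76, 3), (77, 6), (78, 4), (79, 5), (80, 6), (81, 16), (82, 15), (83, 1), (84, 1), (85, 0), (86, 0), (87, 0)]
220 [413.6  40.4] [ 50  80 124]
219 [413.6  42.4] [ 52  82 126]
218 [413.   44.7] [ 51  82 126]
217 [413.2  46.4] [ 50  79 121]
216 [412.8  48.6] [ 55  88 135]
215 [412.8  50.4] [ 79 126 188]
214 [415.5  50. ] [ 81 128 192]
213 [417.8  50. ] [ 72 115 173]
212 [421.7  48.7] [ 60  97 147]
211 [422.   50.3] [ 55  88 134]
210 [423.8  50.7] [ 51  82 124]
209 [427.7  49.5] [ 49  78 120]
208 [428.5  50.7] [ 49  79 118]
207 [431.4  50.3] [ 46  76 108]
206 [433.2  50.8] [38 72 70]
205 [433.4  52.5] [34 72 36]
204 [433.6  54.2] [33 71 25]
203 [433.3  56.2] [32 71 25]
202 [433.5  57.9] [33 71 26]
201 [433.   60.1] [32 71 27]
200 [432.7  62.1] [32 65 27]
199 [418.6  74.3] [4
[... 296 characters left out ...]
8 [423.7  89.2] [89 89 88]
187 [423.2  91.1] [60 59 58]
186 [423.3  92.7] [59 59 57]
185 [424.1  93.8] [57 56 55]
184 [417.5  99.7] [48 47 46]
183 [418.9 100.4] [44 42 41]
182 [419.4 101.7] [45 43 42]
181 [418.5 103.8] [49 47 46]
180 [419.9 104.5] [59 57 56]
179 [421.  105.4] [77 77 76]
178 [421.3 106.7] [96 98 97]
177 [420.5 108.7] [101 103 102]
176 [421.6 109.6] [101 103 102]
175 [422.2 110.8] [101 103 102]
174 [420.6 113.3] [102 103 103]
173 [420.6 114.8] [102 103 103]
172 [419.2 117.1] [101 103 102]
171 [421.1 117.5] [101 103 102]
170 [420.1 119.6] [102 104 103]
169 [421.3 120.4] [102 103 103]
168 [421.5 121.7] [102 103 102]
167 [421.6 123.2] [102 104 103]
166 [421.9 124.4] [102 103 102]
```

The pad rim top dropped from 106.5 to 81.9 mm, against 78.5 mm for a free pad. That puts the pad about 3.4 mm pressed in, roughly half-way. Handing in.

```bash
python3 -c "
from h import *
print(close_job());show('')"
```

```text
the job is handed in; nothing more can be done
None
the job is handed in; nothing more can be done
```

The sample is clamped and the job is handed in at about 43 s: green (18 mm) and red (6 mm) packers on the sample, slide fully in, handle home (q ≈ 1.20), and the pad pressed in about 3.4 mm of its 8 mm.

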